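Shut the loaded thermal cycler and start it

ROBOT

A 6-joint arm with a two-finger parallel gripper is mounted at the origin on the work surface; the furniture and walls round the work are solid. World frame = base frame: x ahead of the robot, y to its left, z up, the work surface at z = 0. Lengths are in m, angles in rad, forces in N, time in s.
With the tool pointing down it reaches from about 0.375 to 0.9 m from the base axis. Payload 3.1 kg.
Tool frame: the origin (TCP) lies midway between the tips of the shut fingers; the grasp point (between the pads) lies 19 mm behind it; z points along the fingers, y is the line along which they close (so a half turn about z gives the same grasp; the last joint's range is limited). The gripper opens to 87 mm and grips with 3 to 60 N. Pads are 19 mm wide; open, the fingers measure 117 mm over their backs; the gripper's body (75 mm by 190 mm) begins 51 mm behind the grasp point.
Start: joints at [-1.47, 0.527, 1.433, -0, 1.181, -0.178], TCP at [0.173, -0.601, 0.223] pointing down, gripper open.
Joint ranges: [-3.08, 3.08], [-0.75, 2.2], [0.22, 2.44], [-1.43, 4.57], [0, 2.65], [-2.85, 2.85]. Speed limits (rad/s): [2.79, 2.79, 3.14, 3.14, 3.14, 3.14].

INTERFACE

Orientations are given as a 3x3 rotation matrix whose columns are the frame's x, y, z axes.
In Python, from station import bot gives the robot as it stands.
- The arm moves only by the tool play_rows, never from a script. Its argument "plan" is a list of rows, each a list of 5 numbers: the shift along the tool's x, y, z in m, then the turn about the tool's z in rad, then the closure in counts, from 0 (fully open) to 255 (shut). In form: [[dx, dy, dz, yaw, jaw], ...]. A call has exactly 8 rows; each row is the pose to reach, as a shift and turn from the pose commanded when the call began, along the tool's axes at that moment; what a row does not reach only later rows make up. A row lasts 1/10 s, in which the tool goes at most 50 mm and 8.59 degrees, less where a joint would pass 70% of its speed; a pose out of reach is approached as far as the arm can. A call with a gripper value outside its range is refused whole. The fingers move at their own pace and stop on an object; "grip_force" is the grip in N (left out, the last holds). Time passes only in rows, so rows that repeat a pose let the fingers close, or fill a call up. It gives the time, the measured TCP pose, the force, the opening and the grip force at its end, in the units of the state.
- bot.observe(): the state, without advancing time (a new reading comes with each control period).
- bot.grab_frame(name): name is "side" or "top"; returns a dict with "image" (480x640x3 uint8, red, green, blue), "z_map" (480x640 float32, m along the optical axis (not along the pixel's ray), 0 where there is no reading), "K" (3x3 intrinsics, pixels), "rvec" (rotation vector, rad) and "tvec" (3), from world to camera coordinates, as OpenCV has them. Camera axes: x right, y down, z forward; pixel columns grow to the right and rows downward; lengths in m; the calibration is good to about 2 mm. A picture is of the moment at which its call begins.
- bot.hand_in(): hands the job in; it is judged then, once.
Trained networks look in a picture, given as the dict that the camera call returned (one of the last four; its "shot" number tells which), for a name from the list of things; names that differ only in an ending like _2 or _b are one class to them, and where a whole thing is asked for, a point or a joint stands for the part that bears it (a point fixed in the world has none). Each returns a list of dicts, best first, with "score" (0 to 1); they miss things now and then, are a little off and sometimes report something else, mostly with a low value. They report only what shows in the picture. A call takes as long as a camera call.
- bot.look_for(picture, query): "location" ([x, y, z] in m, in world coordinates, good to about 4 mm: the middle of the surface that is visible of it).
The state is a dict: "t": time; "joint_positions": joint angles; "dq": joint speeds; "effort": joint torques, N m; "ee_pos": TCP position; "ee_rot": TCP orientation; "wrist_force": force on the tool from outside, world axes, zero at the start; "wrist_torque": the same for the moment, N m; "grip_width": opening from 0.0 (shut) to 1.0 (fully open); "finger_force": force on a finger pad.
Only numpy, scipy, OpenCV 4.12 (cv2) and the standard library are available. Lean on these libraries where they do the work, as an engineer would, in place of code of your own. Each camera call takes 0.05 s, during which the arm holds its last target. There are 200 camera calls.

TASK

Two small thermal cyclers stand open on the worktop, and only one has strips of tubes in its block. Push that cycler's raised lid over and press its front down until the catch snaps and it stays shut, then press the round start key on its panel right in and let it spring back. Leave the empty cycler open and its key unpressed, keep both cyclers standing where they are and the tubes in their wells, and do not disturb the bottle, the pen or the loose tube.

Things in the scene. Friction and masses are not known exactly. Their poses are not given: they have to be found in the camera images.
- loaded: compact thermal cycler, off-white case 235 (x) x 156 (y) x 88 mm high to its deck, grey lid on top, about 3 to 4 kg, standing free on rubber feet. Origin: centre of its underside; x points from its front panel to its hinge side (away from the robot), y to its left, z up. Three white tube strips stand in its block. A sprung bolt in the deck's front snaps over the wire loop under the lid.
- empty: the twin of the loaded cycler, same size and axes, with no tubes in its block (only dark wells show). Its lid is open too and stays open.
- loaded_lid (a joint): lid of the loaded cycler, rad, 0 = shut and latched, grows as the front edge rises (turn about the cycler's +y). Starts 1.0 to 1.2. A spring holds it up and lifts it again unless latched. Pushing it down takes up to 5 N at the front edge, below 0.09 rad up to 12 N until the catch snaps near 0; hard stop at -0.02; latched it rests between 0 and 0.015.
- empty_lid (a joint): lid of the empty cycler, rad, 0 = shut and latched, grows as the front edge rises (turn about the cycler's +y). Starts 1.0 to 1.2.
- loaded_hinge (a point): point on the loaded cycler's lid hinge axis, mid-width, 95 mm behind the cycler's origin and 98 mm up. With the lid shut it is a slab from 148 mm in front of this point to 12 mm behind it, 140 mm wide, 0 to 30 mm above it (an 8 mm thick lip juts out to 157 mm in front). Its outer (upper) face, 30 mm above the axis, is the one to push.
- loaded_lid_front (a point): point on the outer (upper) face of the loaded cycler's lid, mid-width, 130 mm from the hinge axis and 18 mm short of the front edge; moves with the lid.
- loaded_key (a joint): round start key of the loaded cycler, 21 mm across: travel pressed in, m, 0 = out, 0.005 = fully in. Springs back; 1.4 N to start it, 5 N fully in.
- loaded_key_top (a point): centre of the top of the loaded cycler's start key, 75 mm above the worktop when out, 93 mm in front of the cycler's origin and 45 mm to its right. It is pressed straight down.
- empty_key (a joint): the same key on the empty cycler; not to be pressed.
- strip_0: white strip of 0.2 ml tubes, 54 mm long along the cycler's y, standing loose in the loaded cycler's block, top about 92 mm above the worktop. Row 1 of 3 from the front. Origin at its mid-length, 81 mm up.
- strip_1: white strip of 0.2 ml tubes, 54 mm long along the cycler's y, standing loose in the loaded cycler's block, top about 92 mm above the worktop. Row 2 of 3 from the front. Origin at its mid-length, 81 mm up.
- strip_2: white strip of 0.2 ml tubes, 54 mm long along the cycler's y, standing loose in the loaded cycler's block, top about 92 mm above the worktop. Row 3 of 3 from the front. Origin at its mid-length, 81 mm up.
- bottle: small white bottle with a green cap, 42 mm across, 99 mm tall, on the worktop between the cyclers; origin under its centre. A bystander.
- tube: capped sample tube lying on the worktop in front of the bottle, 81 x 40 x 17 mm; origin under its centre. A bystander.
- pen: white and green marker pen lying on the worktop, 135 mm long, 16 mm thick; origin under its centre. A bystander.

How it is judged:
By the outcome, as a careful person would: the job done as asked, in the order asked, and still so for the second after the job is handed in, with the robot touching nothing.
It also fails if it takes over 45 s, if anything falls off the work surface, if the arm or the gripper's body presses on something with over 40 N, if the wrist force passes 120 N, or if a joint passes its speed limit or range.

## Working session

There is one attempt and no reset: what is moved stays moved. The work goes in short steps, Python scripts to look and compute and a tool call to move; the robot and the scene stay as the last step left them, time stands still between calls to the robot, and variables do not carry over. Pictures are saved under pics/ and viewed, at most 10 in all, crops included, and the job is handed in when it is done.

Besides the shell and the picture viewer there is one more tool, called after "Request:" in YAML: its name, and indented under it one key for each argument. play_rows: Moves the arm, as the interface text tells. Its arguments: {"type":"object","properties":{"plan":{"type":"array"},"grip_force":{"type":"number"}},"required":["plan"]}

```bash
mkdir -p pics
cat > h.py <<'E'
import numpy as np,cv2
from station import bot
def cloud(f):
    z=f["z_map"];K=np.array(f["K"]);v,u=np.indices(z.shape)
    c=np.stack([(u-K[0,2])/K[0,0]*z,(v-K[1,2])/K[1,1]*z,z],-1)
    R=cv2.Rodrigues(np.array(f["rvec"],float))[0]
    p=(c-np.array(f["tvec"]).ravel())@R; p[z==0]=np.nan
    return p
E
python3 - <<'E'
from h import *
np.set_printoptions(precision=3,suppress=True)
fs={}
for n in("top","side"):
    f=bot.grab_frame(n);fs[n]=f;cv2.imwrite(f"pics/{n}0.png",f["image"][...,::-1]);np.save(f"{n}0.npy",cloud(f))
    for q in("loaded","empty","loaded_key_top","loaded_lid_front","strip_0","bottle","pen","tube"):
        print(n,q,[(np.round(r["location"],3).tolist(),round(r["score"],2)) for r in bot.look_for(f,q)[:4]])
o=bot.observe();print(o["ee_pos"],o["ee_rot"],o["wrist_force"],o["t"])
E
```

```text
top loaded [([0.547, -0.186, 0.089], 0.88)]
top empty [([0.563, 0.149, 0.091], 0.62)]
top loaded_key_top [([0.457, -0.251, 0.074], 0.54)]
top loaded_lid_front [([0.59, -0.185, 0.217], 0.58)]
top strip_0 [([0.569, -0.186, 0.092], 0.55), ([0.55, -0.191, 0.087], 0.48)]
top bottle [([0.53, 0.007, 0.073], 0.88)]
top pen [([0.325, 0.281, 0.015], 0.73)]
top tube [([0.431, 0.025, 0.013], 0.5), ([0.547, -0.189, 0.089], 0.24)]
side loaded [([0.431, 0.028, 0.012], 0.37)]
side empty [([0.572, 0.184, 0.085], 0.92)]
side loaded_key_top [([0.58, -0.125, 0.205], 0.72)]
side loaded_lid_front [([0.579, -0.121, 0.207], 0.86)]
side strip_0 [([0.562, -0.188, 0.09], 0.58), ([0.581, -0.122, 0.207], 0.49)]
side bottle [([0.522, 0.016, 0.063], 0.57)]
side pen [([0.33, 0.291, 0.015], 0.63), ([0.458, 0.115, 0.073], 0.41)]
side tube [([0.429, 0.032, 0.012], 0.46)]
[ 0.173 -0.601  0.223] [[ 0.961  0.276 -0.   ]
 [ 0.276 -0.961 -0.   ]
 [-0.     0.    -1.   ]] [-0.385  0.77   0.833] 0.9
```

View pics/top0.png

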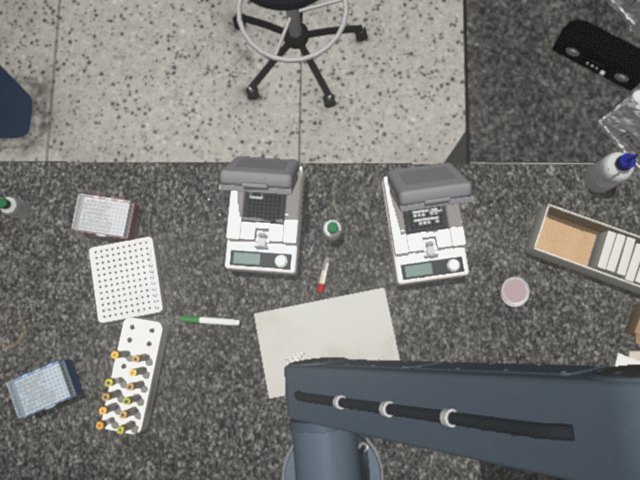

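View pics/side0.png

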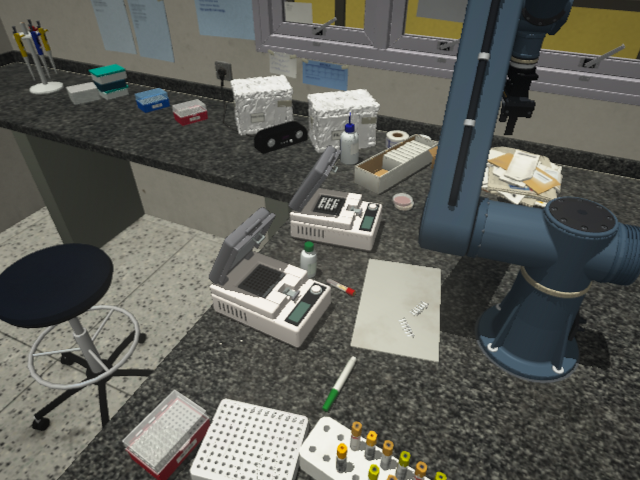

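The top view shows the loaded cycler on the right: strips at about (427,215), key at (453,265), lid at (430,183). The empty cycler is on the left, around (263,220). In the side view the loaded one is at about (335,210). Next I fit the loaded cycler's pose and lid angle.

Run:
```python
from h import *
np.set_printoptions(precision=4,suppress=True)
p=np.load("top0.npy")
sub=p[180:300,370:480].reshape(-1,3); s=sub[(sub[:,2]>.05)&(sub[:,2]<.1)&(sub[:,0]<.60)]
r=cv2.minAreaRect(s[:,:2].astype(np.float32));print(r,len(s)); b=cv2.boxPoints(r);print(b)
# lid points both views
for n in("top","side"):
    q=np.load(n+"0.npy").reshape(-1,3)
    m=(q[:,0]>.5)&(q[:,0]<.8)&(q[:,1]>-.32)&(q[:,1]<-.06)&(q[:,2]>.115)&(q[:,2]<.35)
    q=q[m];print(n,len(q),q.min(0),q.max(0))
    # deck yaw-plane hist
    rng=np.random.default_rng(0);best=0
    for _ in range(500):
        t=q[rng.choice(len(q),3,False)];nn=np.cross(t[1]-t[0],t[2]-t[0]);L=np.linalg.norm(nn)
        if L<1e-6: continue
        nn/=L;k=abs((q-t[0])@nn)<.003
        if k.sum()>best: best=k.sum();bi=k
    a=q[bi];c=a.mean(0);nn=np.linalg.svd(a-c)[2][2];nn*=np.sign(nn[2]);print("plane",best,c,nn, a.min(0),a.max(0))
# key
k=p[255:275,440:466].reshape(-1,3);k=k[(k[:,2]>.071)&(k[:,2]<.08)];print("key",k.mean(0),len(k))
```

```text
((0.5179896354675293, -0.19954392313957214), (0.1880238652229309, 0.1570836454629898), 8.786568641662598) 5401
[[ 0.4131 -0.1363]
 [ 0.4371 -0.2915]
 [ 0.6229 -0.2628]
 [ 0.5989 -0.1076]]
top 3123 [ 0.5422 -0.2623  0.115 ] [ 0.6671 -0.1117  0.2415]
plane 1656 [ 0.6166 -0.1826  0.1857] [0.8395 0.1304 0.5275] [ 0.5718 -0.2542  0.115 ] [ 0.6671 -0.1121  0.2415]
side 1133 [ 0.5414 -0.2599  0.1155] [ 0.6589 -0.1084  0.2381]
plane 512 [ 0.5884 -0.119   0.1756] [-0.1216  0.9923  0.0216] [ 0.5414 -0.1279  0.1155] [ 0.6434 -0.1101  0.2375]
key [ 0.4561 -0.2542  0.0739] 90
```

Run:
```python
import cv2
i=cv2.imread("pics/top0.png")[140:300,370:490];cv2.imwrite("pics/c1.png",cv2.resize(i,(450,600),interpolation=cv2.INTER_CUBIC))
```

```text
(no output)
```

View pics/c1.png

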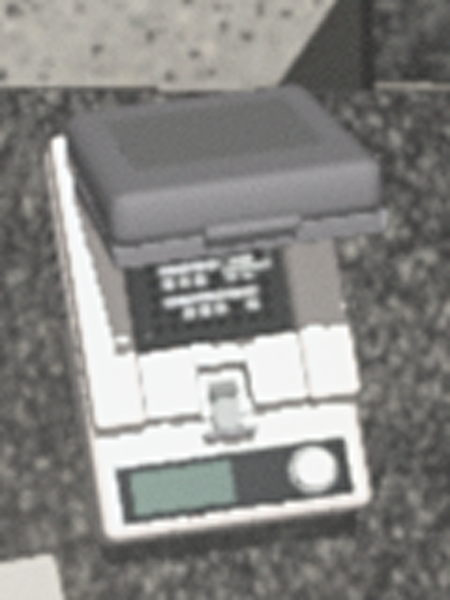

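The pose is consistent. The rectangle fit gives origin ≈(0.541,−0.196) and yaw 8.8°, which predicts the key at (0.456,−0.255); the measured key is at (0.456,−0.254). The crop shows strips in the loaded block at (210,280), the lid lip at (250,230) and the key at (315,467). The lid angle comes out at ≈1.02 rad. Next I work out the motions in tool axes.

```bash
cat >> h.py <<'E'
np.set_printoptions(precision=4,suppress=True)
yaw=np.deg2rad(8.8);c,s=np.cos(yaw),np.sin(yaw)
C=np.array([[c,-s,0],[s,c,0],[0,0,1]]);O=np.array([.541,-.196,0])
def W(x,y,z): return O+C@np.array([x,y,z])
def sh(w):
    o=bot.observe();R=np.array(o["ee_rot"]);return R.T@(w-np.array(o["ee_pos"]))
def face(th,d,w=.0095): # TCP so that its front lower edge is on lid face, d from hinge
    return W(.095-d*np.cos(th)+.03*np.sin(th)+w,0,.098+d*np.sin(th)+.03*np.cos(th))
E
python3 - <<'E'
from h import *
print("A",W(.12,0,.33),sh(W(.12,0,.33)))
o=bot.observe();R=np.array(o["ee_rot"]);print("dyaw",np.arctan2(R[1,0],R[0,0])-yaw)
p=np.load("top0.npy")[180:300,370:480].reshape(-1,3);q=(p-O)@C
m=(abs(q[:,0]+.093)<.03)&(abs(q[:,1]+.045)<.03)
print("panel z", np.percentile(q[m,2],[5,20,40,60,80,95]))
for y in(-.07,-.065,-.06,-.053,-.045,-.03,-.02): 
    k=(abs(q[:,0]+.093)<.004)&(abs(q[:,1]-y)<.003);print(y,np.median(q[k,2]))
for x in(-.12,-.11,-.105,-.08,-.075,-.07,-.06):
    k=(abs(q[:,0]-x)<.004)&(abs(q[:,1]+.045)<.006);print("x",x,np.median(q[k,2]))
E
```

```text
A [ 0.6596 -0.1776  0.33  ] [ 0.5849 -0.2721 -0.1075]
dyaw 0.1262435104593135
panel z [-0.0012  0.0621  0.0649  0.0667  0.0693  0.0741]
-0.07 0.06507331529056154
-0.065 0.06678871136984083
-0.06 0.06810913289446272
-0.053 0.07477596602047291
-0.045 0.0748867029035044
-0.03 0.06668454564691023
-0.02 0.06720727260072006
x -0.12 0.0004031491628214826
x -0.11 0.06567585783520175
x -0.105 0.06807177076833962
x -0.08 0.0671398119971641
x -0.075 0.06559901121800278
x -0.07 0.06496717363588968
x -0.06 0.06398411488392106
```

Request:
play_rows:
  plan:
    - [0,0,-0.05,0,255]
    - [0,0,-0.1075,0.126,255]
    - [0.045,-0.021,-0.1075,0.126,255]
    - [0.09,-0.042,-0.1075,0.126,255]
    - [0.135,-0.063,-0.1075,0.126,255]
    - [0.18,-0.084,-0.1075,0.126,255]
    - [0.225,-0.105,-0.1075,0.126,255]
    - [0.27,-0.126,-0.1075,0.126,255]

```text
t: 1.7
ee_pos: [0.3986, -0.4035, 0.3303]
ee_rot: [[0.988, 0.153, 0.0], [0.153, -0.988, -0.001], [0.0, 0.001, -1.0]]
wrist_force: [-0.1, 0.3, 0.6]
grip_width: 0.359
finger_force: 0.0
```

Run:
```python
from h import *
o=bot.observe();print(o["ee_pos"],o["t"],o["wrist_force"],sh(W(.12,0,.33)));R=np.array(o["ee_rot"]);print("dyaw",np.arctan2(R[1,0],R[0,0])-yaw)
```

```text
[ 0.3986 -0.4035  0.3303] 1.7 [-0.1303  0.3025  0.5634] [ 0.2925 -0.1833  0.0003]
dyaw -0.00011309074700135979
```

Request:
play_rows:
  plan:
    - [0.042,-0.026,0,0,255]
    - [0.084,-0.052,0,0,255]
    - [0.126,-0.078,0,0,255]
    - [0.168,-0.104,0,0,255]
    - [0.21,-0.13,0,0,255]
    - [0.25,-0.156,0,0,255]
    - [0.293,-0.183,0,0,255]
    - [0.293,-0.183,0,0,255]

```text
t: 2.5
ee_pos: [0.6626, -0.174, 0.3293]
ee_rot: [[0.987, 0.16, 0.002], [0.16, -0.987, 0.002], [0.003, -0.002, -1.0]]
wrist_force: [-0.8, 0.6, 0.0]
grip_width: 0.006
finger_force: 0.0
```

Run:
```python
from h import *
o=bot.observe();print(o["ee_pos"],o["t"],o["wrist_force"])
print("pre",sh(W(.115,0,.215)))
for th in(1.015,.9,.75,.6,.45,.3,.2,.1,.05,0,-.01): print(th,(face(th,.125)-W(.115,0,.215))@np.array(C[:,0]), face(th,.125)[2]-.215)
f=bot.grab_frame("side");cv2.imwrite("pics/s1.png",f["image"][...,::-1])
```

```text
[ 0.6626 -0.174   0.3293] 2.5 [-0.8222  0.5985  0.0376]
pre [-0.0089  0.0032  0.1143]
1.015 -0.05096807489049696 0.005013666917510234
0.9 -0.0647014387450086 -0.00043583724844462046
0.75 -0.08151194580852757 -0.009844488930868589
0.6 -0.09672767766185875 -0.021659622378330218
0.45 -0.11000692177074772 -0.035615895165515915
0.3 -0.1210514549408605 -0.051399879493564365
0.2 -0.1270482423063034 -0.06276433631538009
0.1 -0.13188051816034838 -0.0746706979608057
0.05 -0.1338444074712504 -0.08079009602931622
0 -0.13549999999999995 -0.087
-0.01 -0.1357937450521082 -0.08825147915427087
```

View pics/s1.png

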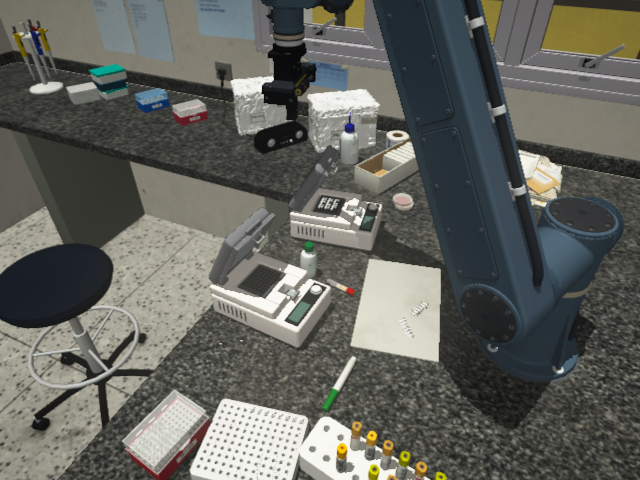

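The gripper, at about (290,90), hangs above and behind the loaded lid at (320,180), and the path is clear. I lower it behind the lid.

Request:
play_rows:
  plan:
    - [-0.002,0,0.03,0,255]
    - [-0.005,0,0.07,0,255]
    - [-0.005,0,0.1,0,255]
    - [-0.005,0,0.115,0,255]
    - [-0.015,0,0.115,0,255]
    - [-0.03,0,0.113,0,255]
    - [-0.045,0,0.111,0,255]
    - [-0.045,0,0.111,0,255]

```text
t: 3.35
ee_pos: [0.6125, -0.1874, 0.2209]
ee_rot: [[0.988, 0.151, 0.0], [0.151, -0.988, -0.001], [0.0, 0.001, -1.0]]
wrist_force: [0.6, -0.2, 0.9]
grip_width: 0.002
finger_force: 0.0
```

Run:
```python
from h import *
o=bot.observe();print(o["ee_pos"],o["t"],o["wrist_force"],C.T@(o["ee_pos"]-O))
```

```text
[ 0.6125 -0.1874  0.2209] 3.35 [ 0.6047 -0.1787  0.877 ] [ 0.0719 -0.0024  0.2209]
```

Request:
play_rows:
  plan:
    - [-0.01,0,0.001,0,255]
    - [-0.018,0,0.004,0,255]
    - [-0.026,0,0.0075,0,255]
    - [-0.034,0,0.012,0,255]
    - [-0.041,0,0.017,0,255]
    - [-0.048,0,0.022,0,255]
    - [-0.054,0,0.027,0,255]
    - [-0.06,0,0.033,0,255]

```text
t: 4.15
ee_pos: [0.5547, -0.1956, 0.1857]
ee_rot: [[0.988, 0.153, 0.0], [0.153, -0.988, -0.0], [0.0, 0.0, -1.0]]
wrist_force: [0.8, -1.9, 4.1]
grip_width: 0.008
finger_force: 1.7
```

Run:
```python
from h import *
o=bot.observe();print(o["ee_pos"],o["t"],o["wrist_force"],C.T@(o["ee_pos"]-O))
f=bot.grab_frame("side");cv2.imwrite("pics/s2.png",cv2.resize(f["image"][80:300,200:460,::-1],(700,592)))
```

```text
[ 0.5547 -0.1956  0.1857] 4.15 [ 0.8231 -1.8705  4.0744] [ 0.0136 -0.0017  0.1857]
```

View pics/s2.png

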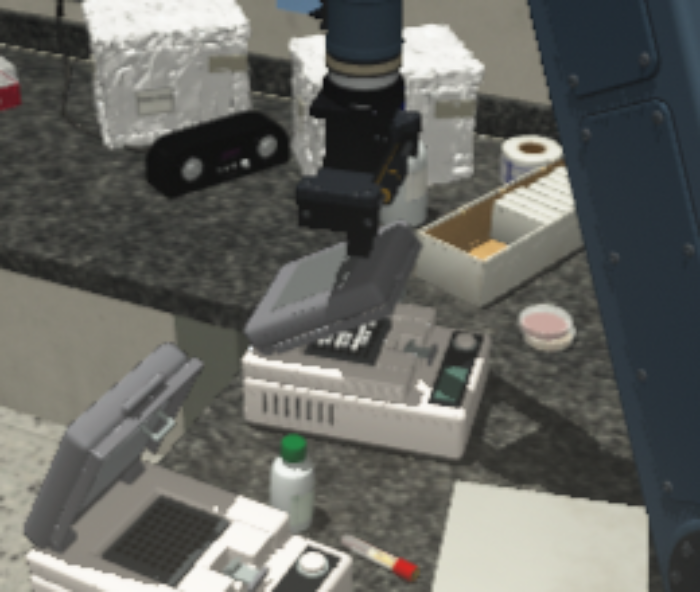

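The lid, at about (340,280) in the crop, is following the fingertip down; the tip touches at (362,245). The tubes are in place at (345,335).

Request:
play_rows:
  plan:
    - [-0.008,0,0.0065,0,255]
    - [-0.0137,0,0.0145,0,255]
    - [-0.0195,0,0.0225,0,255]
    - [-0.0225,0,0.028,0,255]
    - [-0.0255,0,0.034,0,255]
    - [-0.028,0,0.04,0,255]
    - [-0.0305,0,0.0455,0,255]
    - [-0.0305,0,0.0455,0,255]

```text
t: 5.0
ee_pos: [0.5245, -0.1999, 0.1399]
ee_rot: [[0.988, 0.153, -0.001], [0.153, -0.988, 0.001], [-0.001, -0.001, -1.0]]
wrist_force: [1.4, -0.1, 1.6]
grip_width: 0.007
finger_force: 1.1
```

Run:
```python
from h import *
o=bot.observe();print(o["ee_pos"],o["t"],o["wrist_force"],C.T@(o["ee_pos"]-O))
```

```text
[ 0.5245 -0.1999  0.1399] 5.0 [ 1.4441 -0.079   1.6213] [-0.0169 -0.0013  0.1399]
```

Request:
play_rows:
  plan:
    - [-0.001,0,0.002,0,255]
    - [-0.001,0,0.004,0,255]
    - [-0.002,0,0.006,0,255]
    - [-0.002,0,0.008,0,255]
    - [-0.003,0,0.0095,0,255]
    - [-0.003,0,0.011,0,255]
    - [-0.003,0,0.012,0,255]
    - [-0.003,0,0.0125,0,255]

```text
t: 5.8
ee_pos: [0.5211, -0.2004, 0.128]
ee_rot: [[0.988, 0.154, -0.002], [0.154, -0.988, 0.0], [-0.002, -0.001, -1.0]]
wrist_force: [-0.6, -0.1, 5.6]
grip_width: 0.006
finger_force: 2.6
```

Request:
play_rows:
  plan:
    - [0,0,0.0005,0,255]
    - [0,0,0.001,0,255]
    - [0,0,0.0015,0,255]
    - [0,0,0.002,0,255]
    - [0,0,0.0025,0,255]
    - [0,0,0.003,0,255]
    - [0,0,0.003,0,255]
    - [0,0,0.003,0,255]

```text
t: 6.6
ee_pos: [0.5207, -0.2005, 0.126]
ee_rot: [[0.988, 0.154, -0.003], [0.154, -0.988, 0.0], [-0.003, -0.0, -1.0]]
wrist_force: [-2.6, -0.0, 12.5]
grip_width: 0.004
finger_force: 6.2
```

Request:
play_rows:
  plan:
    - [0,0,0.0005,0,255]
    - [0,0,0.001,0,255]
    - [0,0,0.0015,0,255]
    - [0,0,0.002,0,255]
    - [0,0,0.0025,0,255]
    - [0,0,0.003,0,255]
    - [0,0,0.003,0,255]
    - [0,0,0.003,0,255]

```text
t: 7.4
ee_pos: [0.5207, -0.2005, 0.1257]
ee_rot: [[0.988, 0.154, -0.002], [0.154, -0.988, -0.001], [-0.002, 0.0, -1.0]]
wrist_force: [-7.3, 3.4, 28.8]
grip_width: 0.006
finger_force: 14.5
```

The force rises steeply with no further travel, so the lid is on its hard stop. I lift off and check that it stays latched.

Request:
play_rows:
  plan:
    - [0,0,-0.003,0,255]
    - [0,0,-0.005,0,255]
    - [0,0,-0.008,0,255]
    - [0,0,-0.015,0,255]
    - [0,0,-0.03,0,255]
    - [0,0,-0.05,0,255]
    - [0,0,-0.065,0,255]
    - [0,0,-0.065,0,255]

```text
t: 8.2
ee_pos: [0.5232, -0.2013, 0.1887]
ee_rot: [[0.988, 0.153, 0.003], [0.153, -0.988, -0.002], [0.003, 0.003, -1.0]]
wrist_force: [1.0, 0.9, 0.6]
grip_width: 0.006
finger_force: 0.0
```

Run:
```python
from h import *
o=bot.observe();print(o["ee_pos"],o["t"],o["wrist_force"],o["ee_rot"])
f=bot.grab_frame("side");cv2.imwrite("pics/s3.png",cv2.resize(f["image"][80:300,200:460,::-1],(700,592)))
g=bot.grab_frame("top");cv2.imwrite("pics/t3.png",cv2.resize(g["image"][140:300,370:490,::-1],(450,600),interpolation=2))
print([(r["location"],r["score"]) for r in bot.look_for(g,"loaded_key_top")[:2]])
for n,F in(("s",f),("t",g)):
    q=(cloud(F).reshape(-1,3)-O)@C
    for x in(-.045,-.03,0,.03,.06,.09):
        for y in(-.06,.06):
            k=(abs(q[:,0]-x)<.006)&(abs(q[:,1]-y)<.006)&(q[:,2]<.15)&(q[:,2]>.05)
            if k.sum():print(n,x,y,np.median(q[k,2]),k.sum())
p=cloud(g)
s_=p[180:300,370:480].reshape(-1,3); s_=s_[(s_[:,2]>.05)&(s_[:,2]<.1)&(s_[:,0]<.60)]
print(cv2.minAreaRect(s_[:,:2].astype(np.float32)))
k=p[250:280,435:470].reshape(-1,3);k=k[(k[:,2]>.071)&(k[:,2]<.08)];print("key",k.mean(0),len(k))
kw=W(-.093,-.045,.078);print("key model",kw,sh(kw))
```

```text
[ 0.5232 -0.2013  0.1887] 8.2 [0.9583 0.8671 0.6472] [[ 0.9882  0.1533  0.0032]
 [ 0.1533 -0.9882 -0.0023]
 [ 0.0028  0.0027 -1.    ]]
[]
s -0.045 -0.06 0.1278582657679466 7
s -0.045 0.06 0.1274533752805913 19
s -0.03 -0.06 0.128125536425663 6
s -0.03 0.06 0.12760229706366366 21
s 0 -0.06 0.12707706461740678 9
s 0 0.06 0.12773097743678635 16
s 0.03 -0.06 0.12796624712026317 6
s 0.03 0.06 0.12706352564179202 20
s 0.06 -0.06 0.12843056718607515 5
s 0.06 0.06 0.12595945826481036 19
s 0.09 -0.06 0.12706257392101417 6
s 0.09 0.06 0.10740816224007974 30
t 0.06 0.06 0.12784328752847585 34
t 0.09 0.06 0.1268895443290496 34
((0.5396639108657837, -0.12199291586875916), (0.12184404581785202, 0.00992241408675909), 8.75184440612793)
key [nan nan nan] 0
key model [ 0.456  -0.2547  0.078 ] [-0.0728  0.044   0.1082]<stdin>:15: RuntimeWarning: Mean of empty slice.
  ret = um.true_divide(
```

View pics/s3.png

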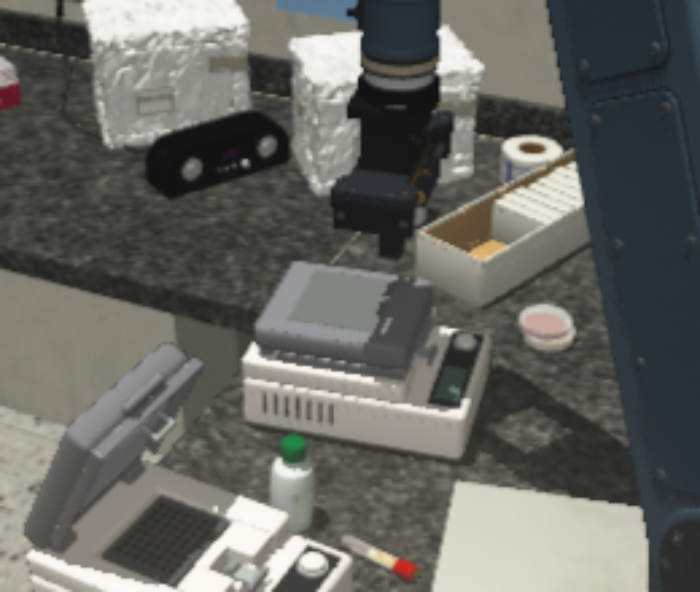

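The lid lies shut at (345,310) in the crop, its top flat at about 128 mm with the arm lifted off, so it is latched. The case hasn't moved. Now I move over the key at (467,342).

Request:
play_rows:
  plan:
    - [-0.025,0.015,0,0,255]
    - [-0.05,0.03,0,0,255]
    - [-0.073,0.044,0.01,0,255]
    - [-0.073,0.044,0.04,0,255]
    - [-0.073,0.044,0.07,0,255]
    - [-0.073,0.044,0.09,0,255]
    - [-0.073,0.044,0.1,0,255]
    - [-0.073,0.044,0.1,0,255]

```text
t: 9.15
ee_pos: [0.4554, -0.2542, 0.0851]
ee_rot: [[0.988, 0.153, -0.004], [0.153, -0.988, 0.003], [-0.003, -0.004, -1.0]]
wrist_force: [0.8, -0.7, 0.1]
grip_width: 0.008
finger_force: 0.0
```

Run:
```python
from h import *
o=bot.observe();print(o["ee_pos"],o["t"],o["wrist_force"]);print(sh(W(-.093,-.045,.075)))
f=bot.grab_frame("side");cv2.imwrite("pics/s4.png",cv2.resize(f["image"][150:260,280:410,::-1],(700,592),interpolation=2))
```

```text
[ 0.4554 -0.2542  0.0851] 9.15 [ 0.7587 -0.6871  0.1027]
[0.0005 0.0006 0.0101]
```

View pics/s4.png

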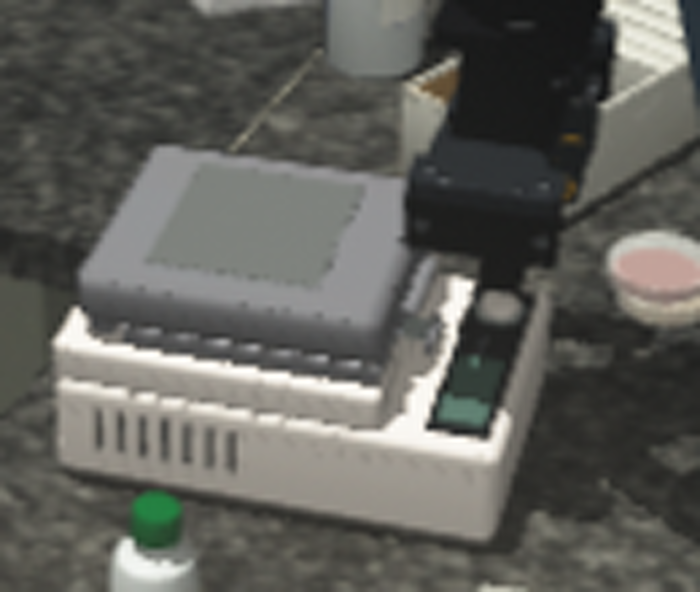

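The fingertip is directly over the key at (500,300), and the gripper body is clear of the lid's front edge. I press.

Request:
play_rows:
  plan:
    - [0,0,0.004,0,255]
    - [0,0,0.008,0,255]
    - [0,0,0.01,0,255]
    - [0,0,0.011,0,255]
    - [0,0,0.012,0,255]
    - [0,0,0.013,0,255]
    - [0,0,0.014,0,255]
    - [0,0,0.014,0,255]

```text
t: 10.0
ee_pos: [0.4567, -0.2553, 0.0732]
ee_rot: [[0.988, 0.153, 0.0], [0.153, -0.988, -0.0], [0.0, 0.0, -1.0]]
wrist_force: [-1.2, 0.0, 2.4]
grip_width: 0.006
finger_force: 1.4
```

Request:
play_rows:
  plan:
    - [0,0,0.0008,0,255]
    - [0,0,0.0016,0,255]
    - [0,0,0.0024,0,255]
    - [0,0,0.0032,0,255]
    - [0,0,0.004,0,255]
    - [0,0,0.0045,0,255]
    - [0,0,0.005,0,255]
    - [0,0,0.005,0,255]

```text
t: 10.8
ee_pos: [0.4568, -0.2553, 0.0701]
ee_rot: [[0.988, 0.153, 0.001], [0.153, -0.988, -0.001], [0.001, 0.001, -1.0]]
wrist_force: [-2.6, 2.2, 19.5]
grip_width: 0.003
finger_force: 9.6
```

19.5 N at 70.1 mm means the key is fully in, on its stop. I release it and move away.

Request:
play_rows:
  plan:
    - [0,0,-0.005,0,255]
    - [0,0,-0.01,0,255]
    - [0,0,-0.03,0,255]
    - [0,0,-0.07,0,255]
    - [0,0,-0.12,0,255]
    - [0,0.03,-0.16,0,255]
    - [0,0.08,-0.18,0,255]
    - [0,0.13,-0.18,0,255]

```text
t: 11.6
ee_pos: [0.4775, -0.3819, 0.2519]
ee_rot: [[0.988, 0.155, 0.005], [0.155, -0.988, -0.005], [0.004, 0.006, -1.0]]
wrist_force: [1.6, -0.1, -0.2]
grip_width: 0.008
finger_force: 0.0
```

Request:
play_rows:
  plan:
    - [-0.02,0.04,0,0,255]
    - [-0.05,0.08,0,0,255]
    - [-0.08,0.12,0,0,255]
    - [-0.11,0.16,0,0,255]
    - [-0.14,0.2,0,0,255]
    - [-0.16,0.23,0,0,255]
    - [-0.16,0.23,0,0,255]
    - [-0.16,0.23,0,0,255]

```text
t: 12.4
ee_pos: [0.3521, -0.6318, 0.2464]
ee_rot: [[0.988, 0.151, -0.0], [0.151, -0.988, 0.003], [-0.0, -0.003, -1.0]]
wrist_force: [-0.3, 1.4, -1.4]
grip_width: 0.0
finger_force: 0.0
```

Run:
```python
from h import *
o=bot.observe();print(o["ee_pos"],o["t"],o["wrist_force"])
f=bot.grab_frame("top");cv2.imwrite("pics/t5.png",f["image"][...,::-1])
q=(cloud(f).reshape(-1,3)-O)@C
for x in(-.055,-.04,0,.05,.09):
    k=(abs(q[:,0]-x)<.005)&(abs(q[:,1])<.05)&(q[:,2]>.05);print(x,np.median(q[k,2]),k.sum())
k=(np.hypot(q[:,0]+.093,q[:,1]+.045)<.02)&(q[:,2]>.0715);print("key",q[k].mean(0) if k.sum() else None,k.sum())
for n in("bottle","pen","tube","empty"): print(n,[np.round(r["location"],3) for r in bot.look_for(f,n)[:1]])
```

```text
[ 0.3521 -0.6318  0.2464] 12.4 [-0.2616  1.4391 -1.4178]
-0.055 0.10605600016219534 328
-0.04 0.1278879943693058 233
0 0.12844810444866622 231
0.05 0.127819664609062 223
0.09 0.12771998788782699 219
key [-0.0934 -0.0444  0.0742] 73
bottle [array([0.531, 0.008, 0.071])]
pen [array([0.328, 0.281, 0.013])]
tube [array([ 0.56 , -0.191,  0.13 ])]
empty [array([0.565, 0.149, 0.088])]
```

View pics/t5.png

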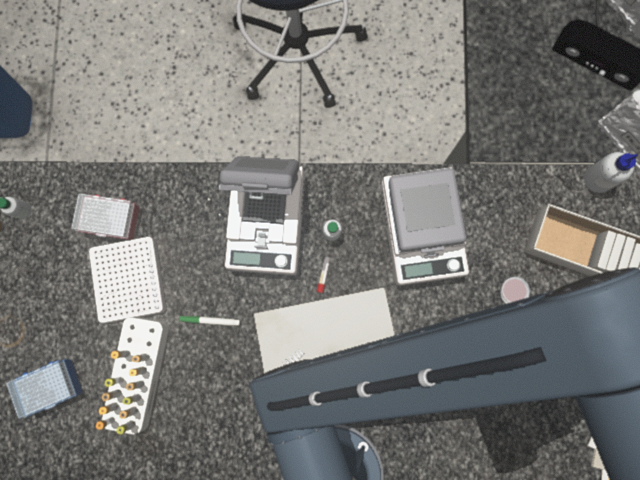

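The loaded cycler at (428,225) is shut, its key at (453,265) has sprung back to about 74 mm, and its pose is unchanged. The empty cycler at (262,215) is still open. The bottle at (332,228), the pen at (208,320) and the tube at (323,275) are where they were. I hand in.

```bash
python3 -c "
from station import bot
print(bot.hand_in())"
```

```text
the job is handed in; nothing more can be done
None
```

The loaded cycler's lid is latched shut and its start key was pressed fully in and sprang back; nothing else appears disturbed (tubes not visible under the shut lid), and the job is handed in at about 12.5 s.

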